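# Load a paper roll on its sprung spindle into the counter-top holder

## Robot

A 6-joint arm with a two-finger parallel gripper is mounted at the origin on a cart in front of the work surface, level with it; the furniture and walls round the work are solid. World frame = base frame: x ahead of the robot, y to its left, z up, the work surface at z = 0. Lengths are in m, angles in rad, forces in N, time in s.
With the tool pointing down it reaches from about 0.35 to 0.925 m from the base axis. Payload 6.4 kg.
Tool frame: the origin (TCP) lies midway between the tips of the shut fingers; the grasp point (between the pads) lies 19 mm behind it; z points along the fingers, y is the line along which they close (so a half turn about z gives the same grasp; the last joint's range is limited). The gripper opens to 85 mm and grips with 20 to 120 N. Pads are 22 mm wide; open, the fingers measure 114 mm over their backs; the gripper's body (76 mm by 85 mm) begins 54 mm behind the grasp point. The pads swing forward as they close: fully open they stand 13 mm farther back than shut.
Start: joints at [-1.401, 0.245, 1.558, -0, 1.339, -0.174], TCP at [0.219, -0.612, 0.231] pointing down, gripper open.
Joint ranges: [-3.13, 3.13], [-1.02, 2.26], [0.13, 2.54], [-0.95, 4.09], [0.21, 2.88], [-2.74, 2.74]. Speed limits (rad/s): [2.57, 2.57, 3.14, 3.14, 3.14, 3.14].

## Interface

Orientations are given as a rotation vector (axis times angle).
In Python, from bench import env gives the robot as it stands.
- The arm moves only by the tool arm_command, never from a script. Its argument "steps" is a list of rows, each a list of 5 numbers: the shift along the tool's x, y, z in m, then the turn about the tool's z in rad, then the opening in per cent of the stroke, from 0 (shut) to 100 (fully open). In form: [[tx, ty, tz, twist, gripper], ...]. A call has exactly 8 rows; each row is the pose to reach, as a shift and turn from the pose commanded when the call began, along the tool's axes at that moment; what a row does not reach only later rows make up. A row lasts 1/10 s, in which the tool goes at most 50 mm and 8.59 degrees, less where a joint would pass 70% of its speed; a pose out of reach is approached as far as the arm can. A call with a gripper value outside its range is refused whole. The fingers move at their own pace and stop on an object; the grip force is fixed at half the most. Time passes only in rows, so rows that repeat a pose let the fingers close, or fill a call up. It gives the time, the measured TCP pose, the force, the opening and the grip force at its end, in the units of the state.
- env.observe(): the state, without advancing time (a new reading comes with each control period).
- env.camera(name): name is "scene" or "side" or "wrist"; returns the picture (384x512x3 uint8, red, green, blue); there is no depth.
- env.calibration(name): a dict with "mtx" (3x3 intrinsics, pixels), "dist" ([k1, k2, p1, p2, k3] as OpenCV has them; the pictures are not rectified), "rvec" (rotation vector, rad) and "tvec" (3), from world to camera coordinates, as OpenCV has them. Camera axes: x right, y down, z forward; pixel columns grow to the right and rows downward; lengths in m; the calibration is good to about 2 mm. A picture is of the moment at which its call begins: read the wrist's pose just before it. calibration takes no time and is no camera call; for the wrist camera it gives the pose at the moment of the call.
- env.sign_off(): hands the job in; it is judged then, once.
The state is a dict: "time_s": time; "qpos": joint angles; "dq": joint speeds; "tau": joint torques, N m; "tool_pos": TCP position; "eef_rot": TCP orientation; "contact_force": force on the tool from outside, world axes, zero at the start; "wrist_torque": the same for the moment, N m; "gripper_width": finger opening in m; "gripper_force": force on a finger pad.
Only numpy, scipy, OpenCV 4.12 (cv2) and the standard library are available. Lean on these libraries where they do the work, as an engineer would, in place of code of your own. Each camera call takes 0.05 s, during which the arm holds its last target. There are 200 camera calls.

## Task

Put the roll of brown wrapping paper into the wooden roll holder, so that it hangs level between the two cheeks with one end of its spring-loaded spindle in each metal cup, and let go of it. Work by feel: only the spindle's own light spring should ever push on the holder, so do not force an end against it, run the spring solid or let it slam home, and leave the other things on the counter where they are.

Things in the scene. Friction and masses are not known exactly. Their poses are not given: they have to be found in the camera images.
- roll_mid (a point): Centre of the loose roll of brown wrapping paper: a cylinder 44 mm thick, 56 mm wide, with a pale band round its middle, about 0.2 to 0.4 kg, lying on the counter (this point 22 mm up). y is the roll's axis; x and z turn with the roll. Grip the paper across its 44 mm. A metal spindle (barrel 16 mm thick, 116 mm long) sits tightly in its core, and sticks out at both ends.
- roll: The same roll with its spindle; origin and axes as roll_mid. The paper sits off-centre on the spindle by an unknown amount, up to 10 mm either way, so both spindle tips are shifted together along the roll's axis by that much from the nominal places given below. It does not slip under ordinary loads. Tip to tip the spindle is 152 mm long when free, 138 mm when its spring is solid.
- face_sprung (a point): Centre of the paper roll's end face on the sprung side (28 mm along +y from the middle). Here a slim sprung plunger, 9 mm thick with a round nose, stands 24 mm out of the barrel, its tip nominally 54 mm from this point. It pushes in by 14 mm and no more: the spring starts at 1.5 N and adds 0.3 N per mm (5.7 N fully in), then it is solid.
- face_plain (a point): Centre of the paper roll's other end face (28 mm along -y from the middle). Here a fixed nose, also 9 mm thick and round, stands only 12 mm out of the barrel, its tip nominally 42 mm from this point.
- seat (a point): Point of the holder midway between its two cups, on the line through their centres, 85 mm above the counter; y is that line, z is up, the tear bar is on the -x side. The space between the cups is open above. Either end of the spindle may go in either cup, but the sprung end has to go in first, with the other end tilted up over its block (12 to 14 degrees clears it).
- cup_a (a point): Centre of the mouth of the cup at the +y end, in the inner face of a metal block: a blind round hole along y, 17 mm wide for the first 2.5 mm, then 13 mm wide, 8.5 mm deep in all. The two mouths are 132 mm apart and the two floors 149 mm, so a seated spindle is 3 mm compressed. Axes as seat.
- cup_b (a point): Centre of the mouth of the other, equal cup, at the -y end, facing the first. Each metal block is 30 mm wide, reaches 13 mm above and below the cup's centre and stands 10.5 mm proud of its wooden cheek, whose top is 12 mm above the cup's centre. Axes as seat.
- holder: The roll holder, heavy, does not move: wooden base 136 x 194 mm, its top 19 mm above the counter; two upright wooden cheeks 13 mm thick, 42 mm wide at the rounded head and 70 mm at the foot; low along its -x side a straight steel tear bar, its top 41 mm above the counter, 62 to 78 mm from the cup line. Origin on the counter below seat, same axes.
- spool_tan: Bystander: standing spool of tan thread, 40 mm wide, 60 mm tall; origin at the centre of its underside.
- wax_tin: Bystander: low round brass-coloured tin, 62 mm wide, 25 mm tall; origin at the centre of its underside.
- pliers: Bystander: pliers lying flat, 49 x 168 x 15 mm, long along their y axis; origin at the centre of the underside.
Mind the look-alikes: they are no part of the job. Leave any green look-alike of the roll alone.

How it is judged:
By the outcome, as a careful person would: the job done as asked, in the order asked, and still so for the second after the job is handed in, with the robot touching nothing.
It also fails if it takes over 54 s, if anything falls off the work surface, if the arm or the gripper's body presses on something with over 40 N, if the wrist force passes 120 N, or if a joint passes its speed limit or range.

## Working session

There is one attempt and no reset: what is moved stays moved. The work goes in short steps, Python scripts to look and compute and a tool call to move; the robot and the scene stay as the last step left them, time stands still between calls to the robot, and variables do not carry over. Pictures are saved under pics/ and viewed, at most 10 in all, crops included, and the job is handed in when it is done.

Besides the shell and the picture viewer there is one more tool, called after "Call:" by a JSON object that holds its "name" and its "arguments". arm_command: Moves the arm, as the interface text tells. Its arguments: {"type":"object","properties":{"steps":{"type":"array","items":{"type":"array","items":{"type":"number"}}}},"required":["steps"]}

```bash
ls; mkdir -p pics; python3 - <<'E'
from bench import env
import cv2,numpy as np
s=env.observe();print({k:np.round(v,3) for k,v in s.items()})
ims=[env.camera(n) for n in("scene","side","wrist")]
for n,i in zip(("scene","side","wrist"),ims): cv2.imwrite(f"pics/{n}0.png",i[:,:,::-1]); print(n,{k:np.round(v,3).tolist() for k,v in env.calibration(n).items()})
cv2.imwrite("pics/a.png",cv2.resize(ims[0][:,:,::-1],(800,600)))
cv2.imwrite("pics/b.png",cv2.resize(ims[1][:,:,::-1],(800,600)))
E
```

```text
pics
{'time_s': np.float64(0.0), 'qpos': array([-1.401,  0.246,  1.559, -0.   ,  1.339, -0.174]), 'dq': array([ 0.002, -0.001,  0.   , -0.001,  0.   ,  0.001]), 'tau': array([-1.0000e-03, -4.2951e+01, -3.2613e+01, -0.0000e+00,  5.0000e-03,
       -0.0000e+00]), 'tool_pos': array([ 0.219, -0.611,  0.23 ]), 'eef_rot': array([-3.093, -0.537,  0.   ]), 'contact_force': array([ 0.404, -0.001, -0.351]), 'wrist_torque': array([-0.021, -0.018,  0.016]), 'gripper_force': np.float64(0.0), 'gripper_width': np.float64(0.085)}
scene {'mtx': [[456.23, 0.0, 254.366], [0.0, 456.23, 189.118], [0.0, 0.0, 1.0]], 'dist': [0.063, 0.0, 0.0, 0.0, 0.0], 'rvec': [1.083, -2.268, 1.136], 'tvec': [0.333, 0.277, 0.908]}
side {'mtx': [[395.005, 0.0, 256.462], [0.0, 395.005, 194.502], [0.0, 0.0, 1.0]], 'dist': [-0.086, 0.0, 0.0, 0.0, 0.0], 'rvec': [-0.006, -2.708, 1.55], 'tvec': [0.489, 0.056, 1.186]}
wrist {'mtx': [[267.163, 0.0, 253.081], [0.0, 267.163, 193.263], [0.0, 0.0, 1.0]], 'dist': [-0.006, 0.0, 0.0, 0.0, 0.0], 'rvec': [-2.355, 1.657, 0.258], 'tvec': [-0.65, -0.039, 0.38]}
```

View pics/a.png

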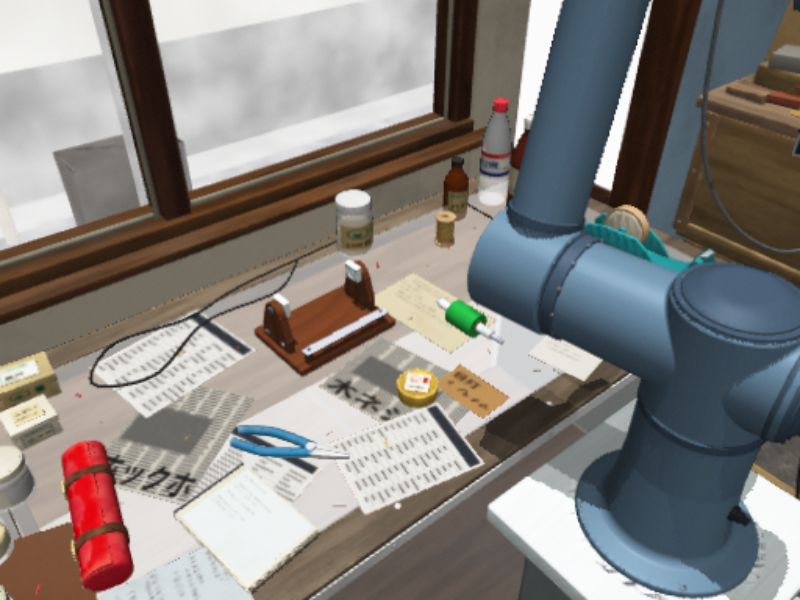

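View pics/b.png

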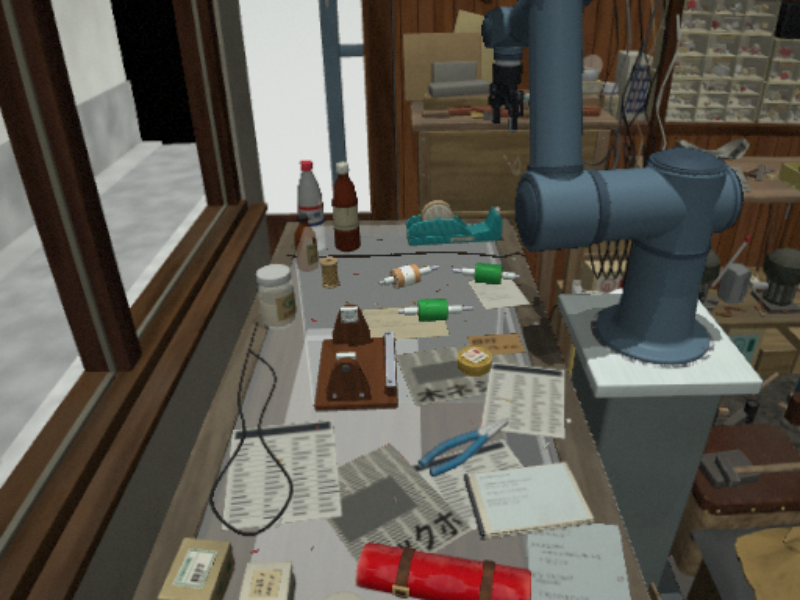

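Side view: the brown roll with a pale band is at about (406,275) in the 800-px picture. The possible confusions are the green rolls at (433,310) and (488,273), the tape reel in the teal dispenser at (436,210), and the spool at (330,270). In the scene view the arm hides the brown roll. The holder is at (350,370) in side and (325,320) in scene, with the tear bar on the robot side.

```bash
cat > h.py <<'E'
import cv2,numpy as np
from bench import env
def ray(c,uv):
    R=cv2.Rodrigues(np.array(c["rvec"],float))[0];t=np.array(c["tvec"],float).ravel()
    p=cv2.undistortPoints(np.array(uv,float).reshape(-1,1,2),np.array(c["mtx"]),np.array(c["dist"])).reshape(-1,2)
    d=np.c_[p,np.ones(len(p))]@R
    return -R.T@t,d
def onz(c,uv,z):
    o,d=ray(c,uv);return o+d*((np.broadcast_to(z,(len(d),))-o[2])/d[:,2])[:,None]
def proj(c,P):
    return cv2.projectPoints(np.array(P,float).reshape(-1,3),np.array(c["rvec"]),np.array(c["tvec"]),np.array(c["mtx"]),np.array(c["dist"]))[0].reshape(-1,2)
E
python3 - <<'E'
from h import *
c=env.calibration("side")
f=.64
print("roll mid, tips",onz(c,np.array([[406,275],[383,282],[437,267]])*f,.022))
w=cv2.imread("pics/wrist0.png");s=cv2.imread("pics/side0.png")
a=cv2.resize(s[155:265,190:340],(800,587),interpolation=cv2.INTER_CUBIC)
cv2.imwrite("pics/c.png",a)
cv2.imwrite("pics/d.png",cv2.resize(w,(800,600)))
E
```

```text
roll mid, tips [[ 0.47830914 -0.21142472  0.022     ]
 [ 0.52823997 -0.18038706  0.022     ]
 [ 0.40814234 -0.24812858  0.022     ]]
```

View pics/c.png

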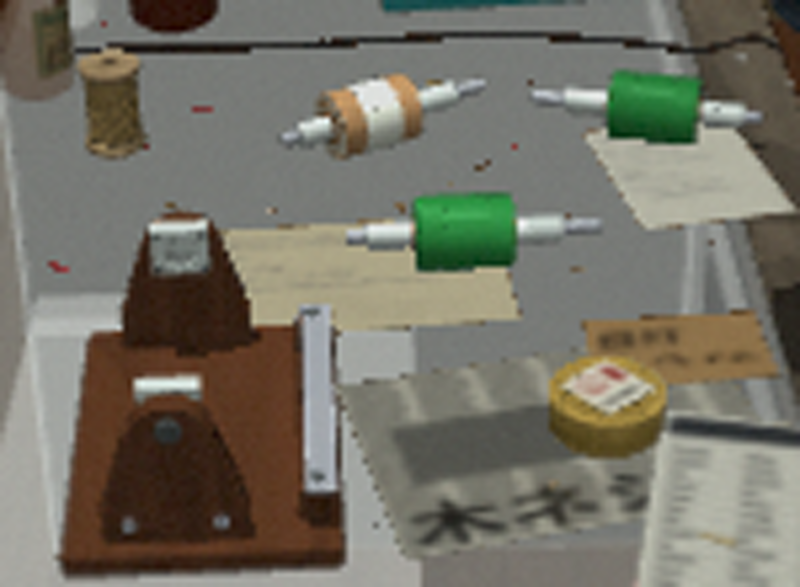

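View pics/d.png

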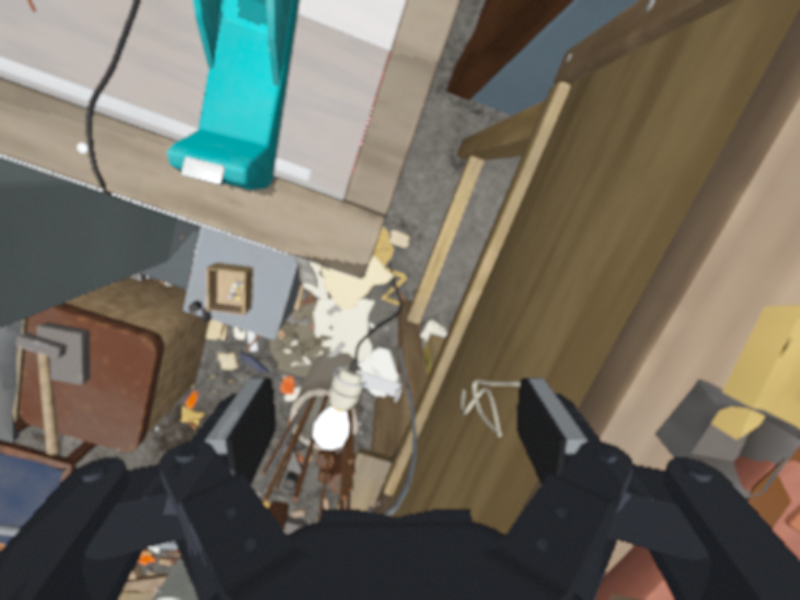

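Crop: the brown roll with a white band is at (375,115), with its tips at (280,138) and (485,85), so it is the right one. The green rolls are at (465,230) and (655,108). The wrist view only shows the floor and the teal dispenser. Since the tool only turns about the vertical, I'll swing the plain end in sideways (by yaw) around its block. First I'll move above the roll.

Call:
{"name": "arm_command", "arguments": {"steps": [[0.038,-0.029,0,0,100],[0.076,-0.058,0,0,100],[0.114,-0.087,0,0,100],[0.152,-0.116,0,0,100],[0.19,-0.145,0,0,100],[0.228,-0.174,0,0,100],[0.266,-0.203,0,0,100],[0.304,-0.231,0,0,100]]}}

```text
time_s: 0.95
tool_pos: [0.428, -0.2901, 0.2311]
eef_rot: [-3.095, -0.537, 0.0]
contact_force: [-0.2, -0.5, -0.4]
gripper_width: 0.0853
gripper_force: 0.0
```

Call:
{"name": "arm_command", "arguments": {"steps": [[0.038,-0.029,0,-0.09,100],[0.075,-0.058,0,-0.171,100],[0.075,-0.058,0,-0.171,100],[0.075,-0.058,0,-0.171,100],[0.075,-0.058,0,-0.171,100],[0.075,-0.058,0,-0.171,100],[0.075,-0.058,0,-0.171,100],[0.075,-0.058,0,-0.171,100]]}}

```text
time_s: 1.75
tool_pos: [0.4781, -0.2129, 0.2313]
eef_rot: [-3.039, -0.797, 0.0]
contact_force: [-0.9, 0.8, 0.3]
gripper_width: 0.0856
gripper_force: 0.0
```

```bash
python3 - <<'E'
from h import *
s=env.observe();print(s["time_s"],s["tool_pos"],s["eef_rot"],s["contact_force"])
c=env.calibration("wrist");print(ray(c,[[256,192]])); print(proj(c,[s["tool_pos"],[.478,-.211,.022]]))
import json;json.dump({k:np.array(v).tolist() for k,v in c.items()},open("w1.json","w"))
im=env.camera("wrist")[:,:,::-1];cv2.imwrite("pics/w1.png",im);cv2.imwrite("pics/e.png",cv2.resize(im,(800,600)))
E
```

```text
1.75 [ 0.47814957 -0.21289705  0.231263  ] [-3.03867678e+00 -7.97317023e-01  9.82526218e-05] [-0.89256056  0.76135182  0.34572362]
(array([ 0.54639747, -0.17524415,  0.37366767]), array([[-0.25428845, -0.15616575, -0.95451106]]))
[[251.8013552  245.53215392]
 [251.20642633 168.72248342]]
```

View pics/e.png

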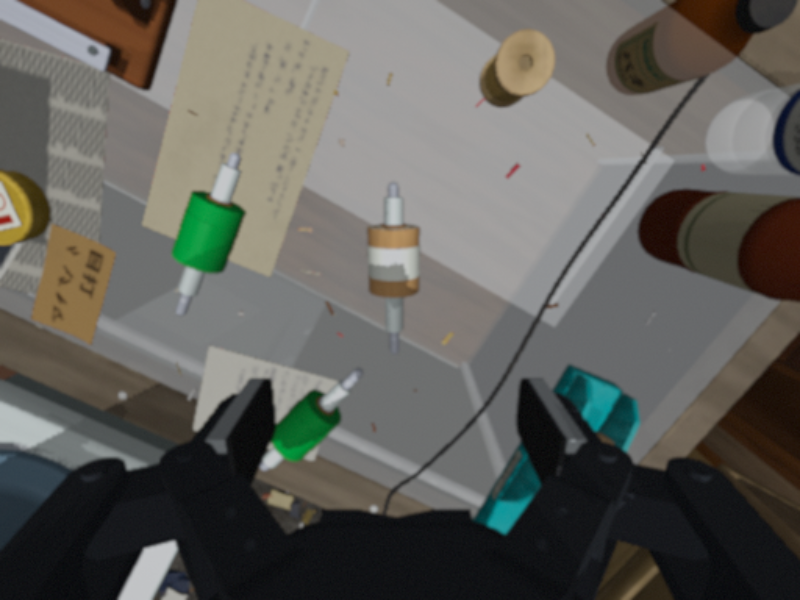

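The wrist view shows the brown roll upright in the picture, centred near (393,262), with its tips at (393,182) and (394,352). One green roll is at (305,425), to the lower left. Next is a close crop to measure the roll.

```bash
python3 - <<'E'
from h import *
im=cv2.imread("pics/w1.png")
cv2.imwrite("pics/f.png",cv2.resize(im[110:232,205:299],None,fx=4.9,fy=4.9,interpolation=cv2.INTER_CUBIC))
import json;c=json.load(open("w1.json"))
g=np.array([[361,371],[265,465],[395,352],[393,182],[393,228],[394,297]])*.64
P=onz(c,g,[.01,.01,.022,.022,.022,.022]);print(P.round(4));
print(onz(c,np.array([[270,425]])*.64,.03))
# wood colour blob
hsv=cv2.cvtColor(im,cv2.COLOR_BGR2HSV)[110:232,205:299];m=(cv2.inRange(hsv,(5,70,60),(20,255,255)));print(np.argwhere(m).shape)
E
```

```text
[[ 0.3686 -0.2374  0.01  ]
 [ 0.2231 -0.2012  0.01  ]
 [ 0.4069 -0.2535  0.022 ]
 [ 0.537  -0.1783  0.022 ]
 [ 0.5047 -0.1965  0.022 ]
 [ 0.4525 -0.2268  0.022 ]]
[[ 0.28527652 -0.1852062   0.03      ]]
(730, 2)
```

View pics/f.png

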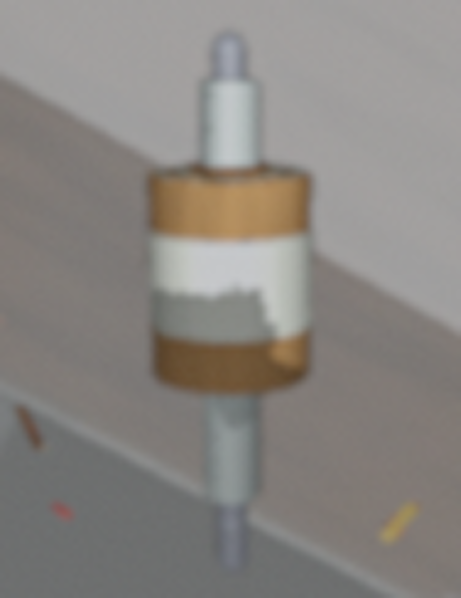

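```bash
python3 - <<'E'
from h import *
import json;c=json.load(open("w1.json"))
f=np.array([[229,30],[229,80],[230,178],[231,240],[231,338],[231,392],[231,503],[232,572]])/4.9+[205,110]-.4
P=onz(c,f,[.022,.022,.044,.044,.044,.044,.022,.022]);print(P.round(4))
u=P[0]-P[-1];u/=np.linalg.norm(u);print(u,np.degrees(np.arctan2(u[1],u[0])));print(((P-P[-1])@u*1000).round(1))
# edges of paper left/right at mid height
e=onz(c,np.array([[152,270],[312,270]])/4.9+[205,110]-.4,.022);print(e,e.mean(0))
E
```

```text
[[ 0.5377 -0.1777  0.022 ]
 [ 0.5268 -0.1838  0.022 ]
 [ 0.5073 -0.1952  0.044 ]
 [ 0.4938 -0.203   0.044 ]
 [ 0.4715 -0.2156  0.044 ]
 [ 0.4587 -0.2228  0.044 ]
 [ 0.4237 -0.2424  0.022 ]
 [ 0.4049 -0.2533  0.022 ]]
[0.86905865 0.49470906 0.        ] 29.65056748236528
[152.8 140.3 117.8 102.1  76.5  61.8  21.7   0. ]
[[ 0.47254453 -0.19018491  0.022     ]
 [ 0.49397896 -0.22817567  0.022     ]] [ 0.48326174 -0.20918029  0.022     ]
```

The crop shows the plain nose at the top (about 12 mm long) and the sprung plunger at the bottom (about 22 mm). The paper sits about 7.5 mm off-centre, so the sprung tip is about 90 mm and the plain tip about 63 mm from the paper's middle. Roll_mid is at about (0.483,-0.209) with its axis at 29.6°, which the tool already matches. Descending to grip.

Call:
{"name": "arm_command", "arguments": {"steps": [[0.006,-0.001,0.045,0,100],[0.006,-0.001,0.09,0,100],[0.006,-0.001,0.135,0,100],[0.006,-0.001,0.18,0,100],[0.006,-0.001,0.205,0,100],[0.006,-0.001,0.22,0,100],[0.006,-0.001,0.23,0,100],[0.006,-0.001,0.23,0,100]]}}

```text
time_s: 2.6
tool_pos: [0.4832, -0.2084, 0.001]
eef_rot: [-3.038, -0.799, 0.001]
contact_force: [-0.7, 0.4, 0.4]
gripper_width: 0.0853
gripper_force: 0.0
```

Call:
{"name": "arm_command", "arguments": {"steps": [[0,0,0,0,60],[0,0,0,0,50],[0,0,0,0,40],[0,0,0,0,30],[0,0,0,0,30],[0,0,0,0,30],[0,0,0,0,30],[0,0,0,0,30]]}}

```text
time_s: 3.4
tool_pos: [0.4842, -0.2088, 0.0028]
eef_rot: [3.037, 0.799, 0.002]
contact_force: [-0.6, 1.3, 5.6]
gripper_width: 0.0429
gripper_force: 60.2
```

Call:
{"name": "arm_command", "arguments": {"steps": [[0,0,-0.02,0,30],[0,0,-0.06,0,30],[0,0,-0.1,0,30],[0,0,-0.14,0,30],[0,0,-0.18,0,30],[0,0,-0.22,0,30],[0,0,-0.22,0,30],[0,0,-0.22,0,30]]}}

```text
time_s: 4.2
tool_pos: [0.4832, -0.2083, 0.2218]
eef_rot: [3.037, 0.8, 0.001]
contact_force: [-0.4, -0.0, -4.2]
gripper_width: 0.0425
gripper_force: 62.4
```

```bash
python3 - <<'E'
from h import *
s=env.observe();print(s["tool_pos"],s["contact_force"],s["wrist_torque"],s["gripper_width"])
a=cv2.imread("pics/scene0.png")[155:245,155:265];b=cv2.imread("pics/side0.png")[185:270,195:265]
cv2.imwrite("pics/g.png",np.hstack([cv2.resize(a,(440,360),interpolation=2),cv2.resize(b,(296,360),interpolation=2)]))
c=env.calibration("scene");d=env.calibration("side")
print("scene",onz(c,np.array([[281,299],[353,265]])*.64,.098).round(4))
E
```

```text
[ 0.4832232  -0.20825092  0.22176582] [-4.17071162e-01 -1.34283198e-03 -4.18194693e+00] [ 0.02555275 -0.04577032  0.04378957] 0.04250847155721809
scene [[0.5711 0.1969 0.098 ]
 [0.5766 0.0553 0.098 ]]
```

View pics/g.png

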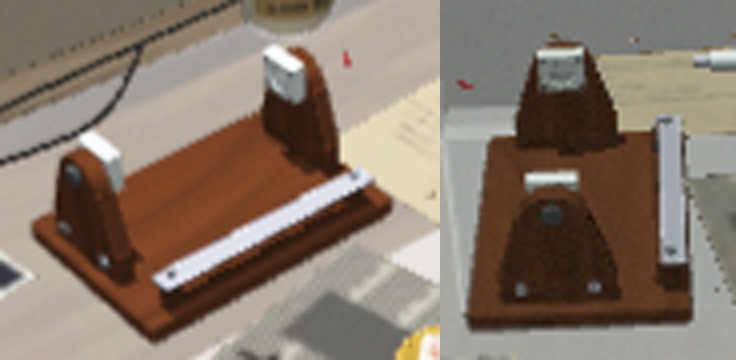

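Combined view: the holder's two white blocks are clear in scene (at (98,150) and (285,70) in the left half) and in side (at (551,180) and (561,68) in the right half). The seat is near (0.574,0.126) with its y axis close to world y. Going to look from above with the roll held off to one side.

Call:
{"name": "arm_command", "arguments": {"steps": [[0.015,-0.025,-0.01,-0.13,30],[0.03,-0.05,-0.02,-0.26,30],[0.045,-0.075,-0.03,-0.39,30],[0.06,-0.1,-0.04,-0.52,30],[0.08,-0.13,-0.05,-0.65,30],[0.095,-0.155,-0.06,-0.78,30],[0.11,-0.18,-0.06,-0.92,30],[0.123,-0.204,-0.06,-1.06,30]]}}

```text
time_s: 5.0
tool_pos: [0.4886, 0.0313, 0.2787]
eef_rot: [-2.208, -2.23, 0.004]
contact_force: [0.5, 0.2, -3.4]
gripper_width: 0.0427
gripper_force: 62.3
```

Call:
{"name": "arm_command", "arguments": {"steps": [[0,0,0,0,30],[0,0,0,0,30],[0,0,0,0,30],[0,0,0,0,30],[0,0,0,0,30],[0,0,0,0,30],[0,0,0,0,30],[0,0,0,0,30]]}}

```text
time_s: 5.8
tool_pos: [0.4899, 0.0297, 0.2813]
eef_rot: [2.217, 2.226, 0.0]
contact_force: [0.8, 1.2, -3.1]
gripper_width: 0.0421
gripper_force: 62.3
```

```bash
python3 - <<'E'
from h import *
s=env.observe();print(s["tool_pos"],s["eef_rot"],s["contact_force"])
c=env.calibration("wrist");import json;json.dump({k:np.array(v).tolist() for k,v in c.items()},open("w2.json","w"))
im=env.camera("wrist")[:,:,::-1];cv2.imwrite("pics/w2.png",im)
p=proj(c,[[.5711,.1969,.098],[.5766,.0553,.098]]);print(p)
x0,y0=p.min(0).astype(int)-[80,50];x1,y1=p.max(0).astype(int)+[35,70];print(x0,y0,x1,y1,min(800/(x1-x0),600/(y1-y0)))
k=min(800/(x1-x0),600/(y1-y0));cv2.imwrite("pics/h.png",cv2.resize(im[y0:y1,x0:x1],None,fx=k,fy=k,interpolation=2))
E
```

```text
[0.48986871 0.02967904 0.28133436] [2.21721854e+00 2.22554199e+00 7.21365641e-05] [ 0.75967034  1.2365582  -3.14954081]
[[329.30151184  20.04031363]
 [323.47001875 152.92283582]]
243 -30 364 222 2.380952380952381Traceback (most recent call last):
  File "<stdin>", line 7, in <module>
cv2.error: OpenCV(4.12.0) /io/opencv/modules/imgproc/src/resize.cpp:4208: error: (-215:Assertion failed) !ssize.empty() in function 'resize'
```

```bash
python3 - <<'E'
import cv2
im=cv2.imread("pics/w2.png");cv2.imwrite("pics/h.png",cv2.resize(im[0:220,210:400],None,fx=2.7,fy=2.7,interpolation=2))
E
```

```text
(no output)
```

View pics/h.png

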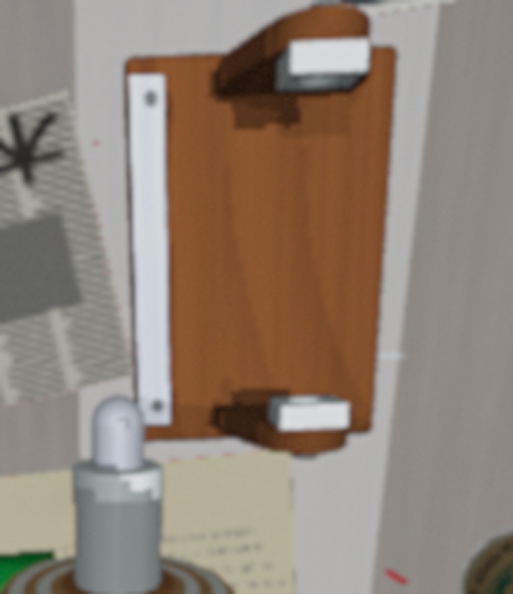

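Wrist crop: the block tops are white quads at about (328,56) for cup_a and (310,414) for cup_b. The tear bar is at the left, and the held plain nose is at (118,430).

```bash
python3 - <<'E'
from h import *
import json;c=json.load(open("w2.json"))
im=cv2.imread("pics/w2.png");h=cv2.cvtColor(im,cv2.COLOR_BGR2HSV)
m=cv2.inRange(h,(0,0,215),(180,40,255));m[:, :300]=0;m[:,352:]=0;m[170:]=0
n,l,st,ce=cv2.connectedComponentsWithStats(m)
for i in range(1,n):
  if st[i,4]<150: continue
  k,_=cv2.findContours((l==i).astype(np.uint8),0,1)
  q=onz(c,k[0].reshape(-1,2),.098)[:,:2].astype(np.float32)
  r=cv2.minAreaRect(q*1000);print(st[i],r,onz(c,[ce[i]],.098).round(4))
  print(cv2.boxPoints(r).round(1).tolist())
# hand-read corners of top faces in the crop
g=np.array([[284,73],[370,71],[268,400],[348,397],[272,431],[350,428],[292,42],[367,39]])/2.7+[210,0]-.3
print(onz(c,g,.098).round(4))
# plain tip
s=np.array([118,397])/2.7+[210,0]-.3
# tear bar ends at z .041
b=onz(c,np.array([[149,75],[153,424]])/2.7+[210,0]-.3,.041);print(b);d=b[0]-b[1];print(np.degrees(np.arctan2(d[1],d[0])))
b=onz(c,np.array([[396,50],[371,430]])/2.7+[210,0]-.3,.019);d=b[0]-b[1];print(b,np.degrees(np.arctan2(d[1],d[0])))
b=onz(c,np.array([[127,60],[138,436]])/2.7+[210,0]-.3,.019);d=b[0]-b[1];print(b,np.degrees(np.arctan2(d[1],d[0])))
# held roll: plain tip and barrel end, held axis z = TCP+.019+...
print(onz(c,[s,np.array([118,463])/2.7+[210,0]-.3],[.30,.308]))
E
```

```text
[319  16  26  10 226] ((573.5015258789062, 196.76202392578125), (26.802997589111328, 8.128334999084473), 2.7614083290100098) [[0.5737 0.1967 0.098 ]]
[[559.9000244140625, 200.1999969482422], [560.2999877929688, 192.10000610351562], [587.0999755859375, 193.3000030517578], [586.7000122070312, 201.5]]
[[0.5562 0.1905 0.098 ]
 [0.5903 0.1915 0.098 ]
 [0.5584 0.0614 0.098 ]
 [0.5943 0.0629 0.098 ]
 [0.5612 0.0473 0.098 ]
 [0.5967 0.0489 0.098 ]
 [0.5586 0.2013 0.098 ]
 [0.5879 0.2025 0.098 ]]
[[0.50485737 0.20406215 0.041     ]
 [0.50983087 0.04043095 0.041     ]]
91.74094568987098
[[0.6262524  0.22110425 0.019     ]
 [0.63445684 0.03375874 0.019     ]] 92.50755547594225
[[0.49479607 0.21608163 0.019     ]
 [0.50257348 0.02973885 0.019     ]] 92.3899729237085
[[0.49059575 0.08990731 0.3       ]
 [0.49062942 0.08022637 0.308     ]]
```

Call:
{"name": "arm_command", "arguments": {"steps": [[0.025,0.02,0,0.04,30],[0.05,0.042,0,0.08,30],[0.075,0.063,0,0.12,30],[0.1,0.084,0,0.16,30],[0.126,0.105,0.03,0.19,30],[0.126,0.105,0.07,0.19,30],[0.126,0.105,0.11,0.19,30],[0.126,0.105,0.14,0.19,30]]}}

```text
time_s: 6.65
tool_pos: [0.5932, 0.1565, 0.1381]
eef_rot: [-2.416, -2.005, 0.004]
contact_force: [0.3, -0.3, -3.6]
gripper_width: 0.0422
gripper_force: 62.6
```

Call:
{"name": "arm_command", "arguments": {"steps": [[0,0,0.005,0,30],[0,0,0.01,0,30],[0,0,0.01,0,30],[0,0,0.01,0,30],[0,0,0.01,0,30],[0,0,0.01,0,30],[0,0,0.01,0,30],[0,0,0.01,0,30]]}}

```text
time_s: 7.45
tool_pos: [0.5944, 0.1562, 0.1315]
eef_rot: [2.418, 2.005, 0.0]
contact_force: [-0.0, 0.4, -3.5]
gripper_width: 0.0425
gripper_force: 62.4
```

```bash
python3 - <<'E'
from h import *
s=env.observe();p=s["tool_pos"];r=s["eef_rot"];print(s["time_s"],p,r,s["contact_force"])
R=cv2.Rodrigues(np.array(r))[0];print(R.round(3))
S=p+R@[-.0909,0,-.0192];Q=p+R@[.0619,0,-.0192];print(S,Q)
L=[]
for n,box in(("scene",(150,90,300,215)),("side",(170,140,270,240))):
  im=np.ascontiguousarray(env.camera(n)[:,:,::-1]);c=env.calibration(n)
  q=proj(c,[S,Q,[.578,.0605,.085],[.5729,.1925,.085]]);print(n,q.round(1))
  k=8;x0,y0=q.min(0).astype(int)-25;x1,y1=q.max(0).astype(int)+25
  cr=cv2.resize(im[y0:y1,x0:x1],(400,int(400*(y1-y0)/(x1-x0))),interpolation=2)
  for a,b in zip(q,((0,0,255),(255,0,255),(255,255,0),(0,255,255))): cv2.circle(cr,tuple(((a-[x0,y0]+.5)*400/(x1-x0)).astype(int)),2,b,-1)
  L.append(cr)
H=max(x.shape[0] for x in L);cv2.imwrite("pics/i.png",np.hstack([cv2.copyMakeBorder(x,0,H-x.shape[0],0,0,0) for x in L])[:600])
E
```

```text
7.45 [0.59442382 0.15622431 0.13153829] [2.41803129e+00 2.00535065e+00 4.51935346e-04] [-0.02283535  0.44450737 -3.45391919]
[[ 0.185  0.983  0.   ]
 [ 0.983 -0.185  0.   ]
 [ 0.     0.    -1.   ]]
[0.57760232 0.06689257 0.15073014] [0.60586733 0.21705558 0.15074384]
scene [[221.2 153.6]
 [162.6 169.9]
 [224.2 174.2]
 [181.5 194.6]]
side [[222.2 182.4]
 [205.1 213. ]
 [223.7 202. ]
 [221.7 229.5]]
```

View pics/i.png

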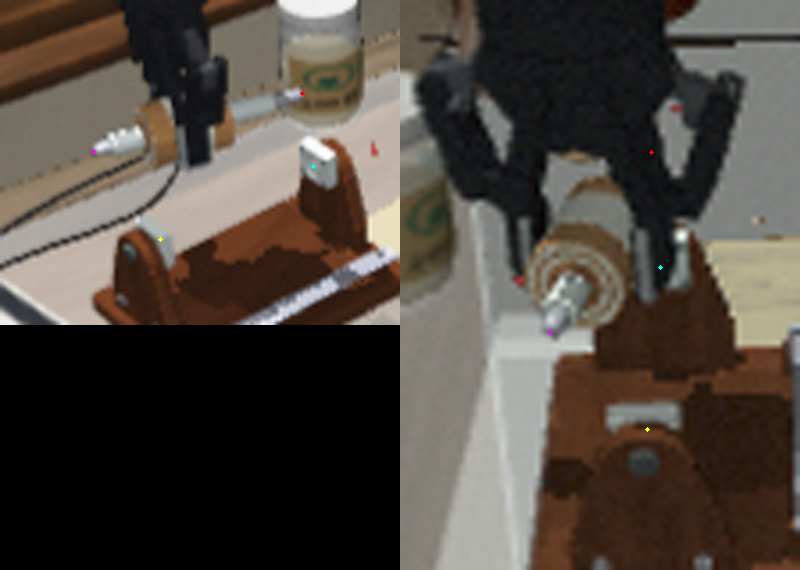

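Crops: the predicted tip positions (dots) fall on the real tips in both views, at (300,94) and (94,152) in scene and (550,331) in side. The cup dots sit on the blocks. Descending to cup height with the plain end swung to the +x side.

Call:
{"name": "arm_command", "arguments": {"steps": [[0,0,0.01,0,30],[0,0,0.02,0,30],[0,0,0.03,0,30],[0,0,0.04,0,30],[0,0,0.05,0,30],[0,0,0.06,0,30],[0,0,0.0657,0,30],[0,0,0.0657,0,30]]}}

```text
time_s: 8.35
tool_pos: [0.5936, 0.1562, 0.0643]
eef_rot: [-2.417, -2.005, 0.003]
contact_force: [0.5, 0.7, -2.9]
gripper_width: 0.0427
gripper_force: 62.4
```

Call:
{"name": "arm_command", "arguments": {"steps": [[0,0,0,0,30],[0,0,0,0,30],[0,0,0,0,30],[0,0,0,0,30],[0,0,0,0,30],[0,0,0,0,30],[0,0,0,0,30],[0,0,0,0,30]]}}

```text
time_s: 9.15
tool_pos: [0.5944, 0.1562, 0.0656]
eef_rot: [2.418, 2.005, 0.0]
contact_force: [0.9, 0.8, -4.2]
gripper_width: 0.0425
gripper_force: 62.4
```

```bash
cat > st.py <<'E'
from h import *
s=env.observe();p=s["tool_pos"];R=cv2.Rodrigues(np.array(s["eef_rot"]))[0]
S=p+R@[-.0909,0,-.0192];Q=p+R@[.0619,0,-.0192]
u=np.array([np.cos(np.radians(92.3)),np.sin(np.radians(92.3)),0]);v=np.array([u[1],-u[0],0]);c0=np.array([.5755,.1265,.085])
print(round(s["time_s"],2),"T",p.round(4),"ang",round(92.3-np.degrees(np.arctan2(R[1,0],R[0,0])),2),"F",np.round(s["contact_force"],2),"M",np.round(s["wrist_torque"],3))
for n,X in(("sprung past mouth_b",S),("plain past mouth_a",Q)):
    d=(X-c0)*1000;a=d@u;print(n,round(abs(a)-66,1),"lat",round(d@v,1),"z",round(d[2],1))
E
cat > j.py <<'E'
E
python3 st.py; python3 - <<'E'
from h import *
c=env.calibration("scene");im=env.camera("scene")[:,:,::-1]
cv2.imwrite("pics/s3.png",im)
E
```

```text
9.15 T [0.5944 0.1562 0.0656] ang 12.96 F [ 0.88  0.8  -4.16] M [ 0.009 -0.005 -0.002]
sprung past mouth_b -6.3 lat -0.3 z -0.2
plain past mouth_a 23.2 lat 33.9 z -0.2
```

Call:
{"name": "arm_command", "arguments": {"steps": [[-0.0015,0.0003,0,0,30],[-0.003,0.0007,0,0,30],[-0.0045,0.001,0,0,30],[-0.006,0.0014,0,0,30],[-0.0075,0.0017,0,0,30],[-0.0088,0.002,0,0,30],[-0.0088,0.002,0,0,30],[-0.0088,0.002,0,0,30]]}}

```text
time_s: 10.0
tool_pos: [0.5947, 0.1472, 0.0656]
eef_rot: [-2.418, -2.005, -0.0]
contact_force: [-0.7, 0.5, -3.1]
gripper_width: 0.0423
gripper_force: 62.4
```

```bash
python3 st.py; python3 - <<'E'
from h import *
im=env.camera("scene")[:,:,::-1];cv2.imwrite("pics/j0.png",im)
c=env.calibration("scene");print(proj(c,[[.578,.0605,.085]]))
cv2.imwrite("pics/j.png",cv2.resize(im[135:225,165:265],(660,594),interpolation=2))
E
```

```text
10.0 T [0.5947 0.1472 0.0656] ang 12.96 F [-0.71  0.54 -3.11] M [ 0.064  0.012 -0.045]
sprung past mouth_b 2.7 lat -0.4 z -0.2
plain past mouth_a 14.2 lat 33.9 z -0.2
[[224.16493656 174.20824257]]
```

View pics/j.png

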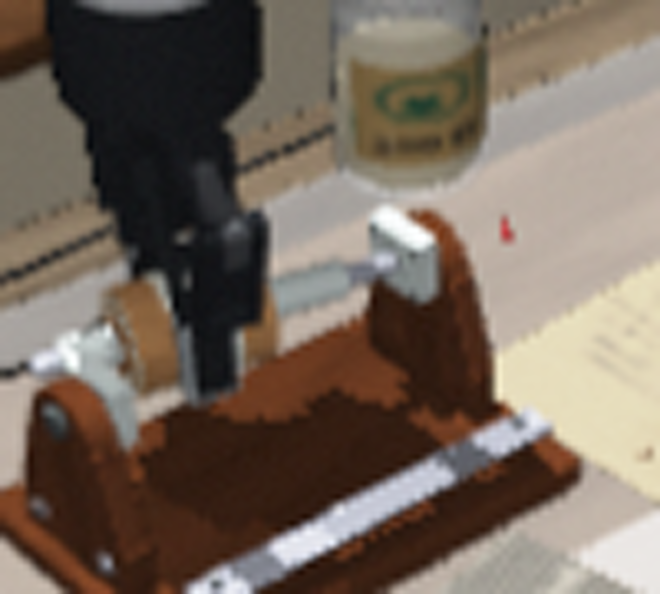

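The picture shows the plunger nose (392,262) entering the middle of the far block's inner face, with the plain end clear beyond the near block at (45,362). Continuing inward and reducing the yaw.

Call:
{"name": "arm_command", "arguments": {"steps": [[-0.0008,-0.0005,0,-0.008,30],[-0.0016,-0.001,0,-0.016,30],[-0.0024,-0.0015,0,-0.024,30],[-0.0032,-0.002,0,-0.032,30],[-0.0039,-0.0026,0,-0.039,30],[-0.0039,-0.0031,0,-0.044,30],[-0.0039,-0.0031,0,-0.044,30],[-0.0039,-0.0031,0,-0.044,30]]}}

```text
time_s: 10.85
tool_pos: [0.5909, 0.144, 0.0656]
eef_rot: [-2.373, -2.058, -0.0]
contact_force: [-0.1, 0.8, -3.1]
gripper_width: 0.0422
gripper_force: 62.4
```

```bash
cat >> st.py <<'E'
f=[];m=[]
for i in range(8):
    env.camera("side");s=env.observe();f.append(s["contact_force"]);m.append(s["wrist_torque"])
print("avgF",np.mean(f,0).round(2),"Fu",round(np.mean(f,0)@u,2),"Fv",round(np.mean(f,0)@v,2),"avgM",np.mean(m,0).round(3))
E
python3 st.py
```

```text
10.85 T [0.5909 0.144  0.0656] ang 10.44 F [-0.08  0.76 -3.09] M [ 0.022 -0.001  0.005]
sprung past mouth_b 6.6 lat -0.3 z -0.2
plain past mouth_a 11.7 lat 27.3 z -0.2
avgF [-0.15  0.03 -3.16] Fu 0.04 Fv -0.15 avgM [ 0.024 -0.005  0.014]
```

Call:
{"name": "arm_command", "arguments": {"steps": [[-0.0005,0.0001,0,0,30],[-0.001,0.0002,0,0,30],[-0.0015,0.0003,0,0,30],[-0.002,0.0004,0,0,30],[-0.0025,0.0005,0,0,30],[-0.003,0.0006,0,0,30],[-0.0034,0.0006,0,0,30],[-0.0034,0.0006,0,0,30]]}}

```text
time_s: 12.05
tool_pos: [0.591, 0.1407, 0.0656]
eef_rot: [-2.373, -2.058, -0.0]
contact_force: [-0.6, 1.4, -2.9]
gripper_width: 0.0427
gripper_force: 62.4
```

```bash
python3 st.py
```

```text
12.05 T [0.591  0.1407 0.0656] ang 10.44 F [-0.61  1.45 -2.92] M [ 0.253 -0.026 -0.033]
sprung past mouth_b 9.9 lat -0.4 z -0.2
plain past mouth_a 8.4 lat 27.3 z -0.2
avgF [-0.07  1.69 -3.14] Fu 1.69 Fv -0.01 avgM [ 0.288  0.019 -0.003]
```

Spring contact felt (1.65 N ≈ 0.5 mm compression) at the cup floor, with no side load. Compressing 8 mm, then checking the force.

Call:
{"name": "arm_command", "arguments": {"steps": [[-0.0012,0.0002,0,0,30],[-0.0024,0.0004,0,0,30],[-0.0036,0.0007,0,0,30],[-0.0048,0.0009,0,0,30],[-0.006,0.0011,0,0,30],[-0.0072,0.0013,0,0,30],[-0.0079,0.0014,0,0,30],[-0.0079,0.0014,0,0,30]]}}

```text
time_s: 13.25
tool_pos: [0.5907, 0.1327, 0.0653]
eef_rot: [-2.373, -2.057, 0.001]
contact_force: [-3.0, 3.7, -2.2]
gripper_width: 0.0427
gripper_force: 62.6
```

```bash
python3 st.py
```

```text
13.25 T [0.5907 0.1327 0.0653] ang 10.47 F [-3.05  3.68 -2.21] M [ 0.683  0.447 -0.26 ]
sprung past mouth_b 17.8 lat -1.1 z -0.5
plain past mouth_a 0.4 lat 26.7 z -0.5
avgF [-3.19  4.42 -2.42] Fu 4.55 Fv -3.01 avgM [ 0.663  0.494 -0.317]
```

Force is 4.5 N, as expected, but there is also a 3 N side load from compressing along the cup line rather than along the spindle. Relieving it sideways.

Call:
{"name": "arm_command", "arguments": {"steps": [[0,-0.0005,0,0,30],[0,-0.001,0,0,30],[0,-0.0015,0,0,30],[0,-0.0015,0,0,30],[0,-0.0015,0,0,30],[0,-0.0015,0,0,30],[0,-0.0015,0,0,30],[0,-0.0015,0,0,30]]}}

```text
time_s: 14.45
tool_pos: [0.59, 0.1326, 0.0657]
eef_rot: [2.373, 2.058, 0.001]
contact_force: [1.5, 3.7, -2.7]
gripper_width: 0.0423
gripper_force: 62.5
```

```bash
python3 st.py
```

```text
14.45 T [0.59   0.1326 0.0657] ang 10.44 F [ 1.46  3.68 -2.74] M [ 0.637 -0.031  0.001]
sprung past mouth_b 17.8 lat -1.7 z -0.1
plain past mouth_a 0.4 lat 25.9 z -0.1
avgF [-0.09  4.23 -3.3 ] Fu 4.23 Fv 0.08 avgM [ 0.678 -0.019 -0.021]
```

Call:
{"name": "arm_command", "arguments": {"steps": [[-0.0006,0,0,0,30],[-0.0012,0,0,0,30],[-0.0018,0,0,0,30],[-0.0024,0,0,0,30],[-0.003,0,0,0,30],[-0.0035,0,0,0,30],[-0.0039,0,0,0,30],[-0.0039,0,0,0,30]]}}

```text
time_s: 15.65
tool_pos: [0.5893, 0.1289, 0.0657]
eef_rot: [2.374, 2.058, 0.0]
contact_force: [1.3, 4.9, -2.9]
gripper_width: 0.0424
gripper_force: 62.5
```

```bash
python3 st.py
```

```text
15.65 T [0.5893 0.1289 0.0657] ang 10.44 F [ 1.28  4.87 -2.88] M [ 0.809 -0.114 -0.022]
sprung past mouth_b 21.6 lat -2.6 z -0.2
plain past mouth_a -3.3 lat 25.1 z -0.1
avgF [ 0.45  5.09 -3.17] Fu 5.07 Fv 0.65 avgM [ 0.792 -0.126  0.006]
```

Call:
{"name": "arm_command", "arguments": {"steps": [[-0.0003,0,0,0,30],[-0.0006,0,0,0,30],[-0.0006,-0.0018,0,-0.0228,30],[-0.0007,-0.0036,0,-0.0456,30],[-0.0008,-0.0054,0,-0.0683,30],[-0.0009,-0.0072,0,-0.0911,30],[-0.0009,-0.0072,0,-0.0911,30],[-0.0009,-0.0072,0,-0.0911,30]]}}

```text
time_s: 16.85
tool_pos: [0.5821, 0.1291, 0.0657]
eef_rot: [2.277, 2.164, 0.001]
contact_force: [0.5, 5.3, -3.5]
gripper_width: 0.0424
gripper_force: 62.5
```

```bash
python3 st.py
```

```text
16.85 T [0.5821 0.1291 0.0657] ang 5.2 F [ 0.49  5.33 -3.54] M [ 0.844 -0.073  0.003]
sprung past mouth_b 22.2 lat -1.6 z -0.1
plain past mouth_a -2.1 lat 12.3 z -0.1
avgF [ 0.75  5.05 -3.04] Fu 5.01 Fv 0.95 avgM [ 0.838 -0.122  0.038]
```

Call:
{"name": "arm_command", "arguments": {"steps": [[0,-0.0012,0,-0.0152,30],[0,-0.0024,0,-0.0304,30],[-0.0001,-0.0036,0,-0.0456,30],[-0.0002,-0.0047,0,-0.0608,30],[-0.0002,-0.0059,0,-0.076,30],[-0.0003,-0.0071,0,-0.0911,30],[-0.0003,-0.0071,0,-0.0911,30],[-0.0003,-0.0071,0,-0.0911,30]]}}

```text
time_s: 18.05
tool_pos: [0.5749, 0.1291, 0.0656]
eef_rot: [-2.176, -2.266, -0.0]
contact_force: [0.8, 5.9, -3.4]
gripper_width: 0.0421
gripper_force: 62.5
```

```bash
python3 st.py; python3 - <<'E'
from h import *
im=env.camera("scene")[:,:,::-1];cv2.imwrite("pics/k0.png",im)
im2=cv2.resize(im[140:220,165:255],(450,400),interpolation=2);s=env.camera("side")[:,:,::-1]
cv2.imwrite("pics/k.png",np.hstack([im2,cv2.resize(s[180:260,190:260],(350,400),interpolation=2)]))
E
```

```text
18.05 T [0.5749 0.1291 0.0656] ang -0.02 F [ 0.84  5.92 -3.41] M [ 0.827 -0.093  0.022]
sprung past mouth_b 22.3 lat -0.5 z -0.2
plain past mouth_a -1.5 lat -0.5 z -0.2
avgF [ 0.86  5.29 -2.9 ] Fu 5.25 Fv 1.08 avgM [ 0.836 -0.098  0.066]
```

View pics/k.png

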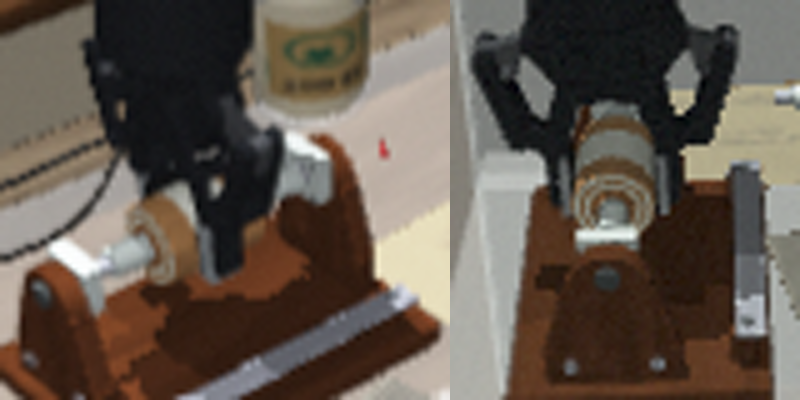

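Picture: the roll is now level and in line between the blocks. In side the plain barrel is at (612,215), centred behind the block at (608,238). The plain tip is just inside the mouth plane, and no block contact was felt. Feeding the plain end in gently.

Call:
{"name": "arm_command", "arguments": {"steps": [[0,0.0005,0,0,30],[0.0006,0.0005,0,0,30],[0.0012,0.0005,0,0,30],[0.0018,0.0005,0,0,30],[0.0024,0.0005,0,0,30],[0.003,0.0005,0,0,30],[0.0035,0.0005,0,0,30],[0.0035,0.0005,0,0,30]]}}

```text
time_s: 19.35
tool_pos: [0.5751, 0.1325, 0.0655]
eef_rot: [-2.176, -2.265, 0.001]
contact_force: [-0.8, 4.8, -3.0]
gripper_width: 0.0424
gripper_force: 62.5
```

```bash
python3 st.py
```

```text
19.35 T [0.5751 0.1325 0.0655] ang -0.01 F [-0.76  4.8  -2.99] M [ 0.679  0.157 -0.071]
sprung past mouth_b 18.8 lat -0.2 z -0.3
plain past mouth_a 2.0 lat -0.2 z -0.3
avgF [-1.47  4.16 -2.91] Fu 4.21 Fv -1.3 avgM [ 0.667  0.18  -0.091]
```

Call:
{"name": "arm_command", "arguments": {"steps": [[0.0003,-0.0002,0,0,30],[0.0008,-0.0002,0,0,30],[0.0013,-0.0002,0,0,30],[0.0018,-0.0002,0,0,30],[0.0023,-0.0002,0,0,30],[0.0028,-0.0002,0,0,30],[0.003,-0.0002,0,0,30],[0.003,-0.0002,0,0,30]]}}

```text
time_s: 20.55
tool_pos: [0.575, 0.1355, 0.0656]
eef_rot: [2.176, 2.266, -0.0]
contact_force: [-1.4, 3.1, -3.6]
gripper_width: 0.042
gripper_force: 62.5
```

```bash
python3 st.py
```

```text
20.55 T [0.575  0.1355 0.0656] ang -0.01 F [-1.42  3.15 -3.6 ] M [ 0.534  0.096 -0.065]
sprung past mouth_b 15.9 lat -0.2 z -0.2
plain past mouth_a 4.9 lat -0.2 z -0.2
avgF [-0.66  3.46 -3.2 ] Fu 3.49 Fv -0.52 avgM [ 0.543  0.135 -0.05 ]
```

Call:
{"name": "arm_command", "arguments": {"steps": [[0.0004,-0.0001,0,0,30],[0.0008,-0.0001,0,0,30],[0.0012,-0.0001,0,0,30],[0.0016,-0.0001,0,0,30],[0.002,-0.0001,0,0,30],[0.0024,-0.0001,0,0,30],[0.0024,-0.0001,0,0,30],[0.0024,-0.0001,0,0,30]]}}

```text
time_s: 21.75
tool_pos: [0.5748, 0.1379, 0.0656]
eef_rot: [2.176, 2.266, 0.0]
contact_force: [-0.7, 3.3, -3.5]
gripper_width: 0.0425
gripper_force: 62.5
```

```bash
python3 st.py
```

```text
21.75 T [0.5748 0.1379 0.0656] ang -0.01 F [-0.66  3.26 -3.54] M [ 0.448  0.005 -0.05 ]
sprung past mouth_b 13.5 lat -0.2 z -0.2
plain past mouth_a 7.3 lat -0.3 z -0.2
avgF [-0.34  2.41 -3.22] Fu 2.42 Fv -0.24 avgM [ 0.434  0.019 -0.019]
```

Call:
{"name": "arm_command", "arguments": {"steps": [[0.0001,0,0,0,30],[0.0002,0,0,0,30],[0.0003,0,0,0,30],[0.0004,0,0,0,30],[0.0005,0,0,0,30],[0.0005,0,0,0,30],[0.0005,0,0,0,30],[0.0005,0,0,0,30]]}}

```text
time_s: 22.95
tool_pos: [0.5747, 0.1384, 0.0656]
eef_rot: [2.176, 2.266, 0.0]
contact_force: [-0.2, 2.5, -3.5]
gripper_width: 0.0424
gripper_force: 62.5
```

```bash
python3 st.py
```

```text
22.95 T [0.5747 0.1384 0.0656] ang -0.01 F [-0.23  2.54 -3.52] M [0.408 0.009 0.003]
sprung past mouth_b 13.0 lat -0.3 z -0.2
plain past mouth_a 7.8 lat -0.3 z -0.2
avgF [-0.36  2.65 -3.07] Fu 2.66 Fv -0.25 avgM [ 0.424  0.031 -0.007]
```

Call:
{"name": "arm_command", "arguments": {"steps": [[0.0001,0,0.0002,0,30],[0.0002,0,0.0004,0,30],[0.0003,0,0.0006,0,30],[0.0003,0,0.0008,0,30],[0.0003,0,0.001,0,30],[0.0003,0,0.0012,0,30],[0.0003,0,0.0012,0,30],[0.0003,0,0.0012,0,30]]}}

```text
time_s: 24.15
tool_pos: [0.5748, 0.1387, 0.0645]
eef_rot: [2.176, 2.266, 0.0]
contact_force: [-1.1, 2.4, -1.3]
gripper_width: 0.0426
gripper_force: 62.5
```

```bash
python3 st.py
```

```text
24.15 T [0.5748 0.1387 0.0645] ang -0.0 F [-1.07  2.39 -1.3 ] M [ 0.262  0.048 -0.019]
sprung past mouth_b 12.7 lat -0.2 z -1.3
plain past mouth_a 8.1 lat -0.2 z -1.3
avgF [-0.1   2.11 -1.46] Fu 2.11 Fv -0.01 avgM [ 0.259  0.03  -0.027]
```

Half the weight now rests in the cups. Releasing gradually.

Call:
{"name": "arm_command", "arguments": {"steps": [[0,0,0,0,49],[0,0,0,0,50],[0,0,0,0,51],[0,0,0,0,52],[0,0,0,0,54],[0,0,0,0,58],[0,0,0,0,70],[0,0,0,0,90]]}}

```text
time_s: 25.35
tool_pos: [0.5748, 0.1386, 0.0645]
eef_rot: [2.176, 2.265, 0.0]
contact_force: [-1.2, 0.1, 0.2]
gripper_width: 0.0725
gripper_force: 0.0
```

Call:
{"name": "arm_command", "arguments": {"steps": [[0,0,0,0,100],[0,0,0,0,100],[0,0,-0.005,0,100],[0,0,-0.02,0,100],[0,0,-0.05,0,100],[0,0,-0.09,0,100],[0,0,-0.13,0,100],[0,0,-0.17,0,100]]}}

```text
time_s: 26.15
tool_pos: [0.5747, 0.1388, 0.2375]
eef_rot: [2.175, 2.265, 0.002]
contact_force: [1.3, 0.2, 0.5]
gripper_width: 0.0855
gripper_force: 0.0
```

Call:
{"name": "arm_command", "arguments": {"steps": [[0,0,-0.03,0,100],[-0.03,-0.03,-0.03,0,100],[-0.06,-0.06,-0.03,0,100],[-0.08,-0.08,-0.03,0,100],[-0.08,-0.08,-0.03,0,100],[-0.08,-0.08,-0.03,0,100],[-0.08,-0.08,-0.03,0,100],[-0.08,-0.08,-0.03,0,100]]}}

```text
time_s: 26.95
tool_pos: [0.4985, 0.0561, 0.2647]
eef_rot: [2.175, 2.267, 0.0]
contact_force: [0.8, 0.3, -0.6]
gripper_width: 0.0856
gripper_force: 0.0
```

```bash
python3 - <<'E'
from h import *
s=env.observe();print(s["time_s"],s["tool_pos"],s["contact_force"])
u=np.array([-.040,.999,0]);c0=np.array([.5755,.1265,.084])-.0007*u
# numerical check: paper colour/band extents in scene & side near expected roll; expected paper from seat: plain floor .0745
mid=c0+u*(.0745-.0625)
for n in("scene","side","wrist"):
  c=env.calibration(n);im=np.ascontiguousarray(env.camera(n)[:,:,::-1]);cv2.imwrite(f"pics/end_{n}.png",im)
  h=cv2.cvtColor(im,cv2.COLOR_BGR2HSV);q=proj(c,[mid,mid-.09*u,mid+.062*u]);print(n,"exp",q.round(1).tolist())
  m=cv2.inRange(h,(8,80,110),(20,190,255));x,y=q[0].astype(int);w=30
  if 0<x<512 and 0<y<384:
    a=np.argwhere(m[max(0,y-w):y+w,max(0,x-w):x+w]);print(len(a),(a.mean(0)[::-1]+[max(0,x-w),max(0,y-w)]).round(1),(a.min(0)[::-1]+[max(0,x-w),max(0,y-w)]),(a.max(0)[::-1]+[max(0,x-w),max(0,y-w)]))
E
```

```text
26.95 [0.49849711 0.05611707 0.26466346] [ 0.77335228  0.3481327  -0.58050285]
scene exp [[199.9, 186.1], [227.9, 172.7], [179.1, 196.1]]
504 [202.5 193.8] [169 156] [228 215]
side exp [[222.6, 217.7], [223.9, 199.9], [221.6, 231.6]]
115 [222.5 214.4] [214 197] [243 226]
wrist exp [[322.0, 107.2], [316.3, 182.7], [326.5, 47.1]]
1642 [327.4 105.3] [291  77] [350 136]
```

I have used my picture views (11, one over the limit), so the final check is numeric only.

```bash
python3 - <<'E'
from h import *
u=np.array([-.040,.999,0]);c0=np.array([.5755,.1265,.0835])-.0007*u;v=np.array([.999,.04,0])
c=env.calibration("wrist");im=cv2.imread("pics/end_wrist.png")
mid=c0+u*.012
for a in range(-76,70,6):
  r=.022 if abs(a)<28 else (.008 if -66<a<50 else .0045)
  p=proj(c,[mid+u*a/1000+[0,0,r]])[0];x,y=p.round().astype(int);print(a,(x,y),im[y,x].tolist() if y>=0 else None,end=" | ")
# lateral extents of the spindle/paper across v at several stations: saturation profile
h=cv2.cvtColor(im,cv2.COLOR_BGR2HSV)
for a in(-45,-20,20,40):
  print("\n",a,[h[tuple(proj(c,[mid+u*a/1000+v*b/1000+[0,0,.008]])[0].round().astype(int)[::-1])].tolist() for b in range(-30,31,5)])
E
```

```text
-76 (np.int64(318), np.int64(172)) [176, 167, 163] | -70 (np.int64(318), np.int64(168)) [187, 180, 176] | -64 (np.int64(319), np.int64(163)) [200, 201, 193] | -58 (np.int64(320), np.int64(158)) [203, 202, 198] | -52 (np.int64(320), np.int64(153)) [205, 203, 201] | -46 (np.int64(321), np.int64(148)) [206, 204, 202] | -40 (np.int64(321), np.int64(143)) [205, 203, 201] | -34 (np.int64(321), np.int64(138)) [207, 205, 203] | -28 (np.int64(322), np.int64(133)) [107, 160, 197] | -22 (np.int64(325), np.int64(128)) [111, 162, 200] | -16 (np.int64(326), np.int64(122)) [124, 163, 195] | -10 (np.int64(326), np.int64(117)) [206, 204, 201] | -4 (np.int64(327), np.int64(111)) [205, 203, 201] | 2 (np.int64(327), np.int64(105)) [204, 203, 201] | 8 (np.int64(328), np.int64(99)) [205, 203, 201] | 14 (np.int64(328), np.int64(93)) [108, 162, 200] | 20 (np.int64(329), np.int64(87)) [113, 165, 202] | 26 (np.int64(329), np.int64(81)) [112, 157, 195] | 32 (np.int64(326), np.int64(76)) [205, 203, 201] | 38 (np.int64(327), np.int64(70)) [205, 202, 200] | 44 (np.int64(327), np.int64(64)) [204, 202, 200] | 50 (n
[... 325 characters left out ...]
12, 173, 112], [12, 173, 118], [12, 169, 119], [12, 167, 119], [8, 60, 123]]

 -20 [[12, 178, 73], [12, 168, 79], [16, 126, 127], [17, 122, 161], [17, 118, 182], [17, 116, 192], [18, 114, 199], [18, 114, 201], [17, 114, 195], [17, 118, 186], [15, 136, 135], [12, 171, 119], [9, 79, 123]]

 20 [[12, 177, 98], [12, 166, 77], [16, 126, 117], [16, 124, 154], [17, 120, 168], [17, 117, 187], [17, 114, 193], [18, 112, 202], [17, 114, 196], [17, 116, 189], [16, 125, 153], [12, 170, 117], [8, 60, 124]]

 40 [[12, 176, 97], [11, 173, 81], [11, 168, 85], [12, 178, 93], [10, 117, 96], [86, 11, 182], [102, 6, 205], [96, 7, 192], [12, 172, 107], [12, 168, 120], [13, 177, 117], [12, 171, 116], [9, 64, 124]]
```

```bash
python3 -c "
from bench import env
print(env.sign_off())"
```

```text
the job is handed in; nothing more can be done
None
```

The roll hangs in the holder with the sprung end in cup_b and the plain end in cup_a, level by a final pixel check; I released it and handed the job in at about 27 s. I swung the plain end in sideways rather than tilting it up, because the tool only turns about the vertical; one brief 3 N side load in the cup was relieved at once, and I viewed 11 pictures, one over the limit.

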